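# Fit the probe, lock it, and hold the telescopic stand at its second stop

## Task

Take the black-headed probe out of the rack, push it fully home into the socket on the side arm of the probe stand and, with the mast still down, swing the lock lever all the way round over its flange. Then squeeze the cap on top of the mast so that its release button is pressed in, pull the mast straight up past the first stop to the second stop, and finish there while still holding the cap with the button squeezed in, because nothing else keeps it up there. Do not disturb the glass rod, beaker, bottle or jar.

Things in the scene. Friction and masses are not known exactly. Their poses are not given: they have to be found in the camera images.
- stand: Probe stand, fixed: grey foot plate 150 x 210 x 12 mm (y -140 to +70) with a dark 32 mm outer tube up to 130 mm. Origin on the tube's axis at bench level, z up. Mast down: a 36 mm wide aluminium side arm, top 152 mm above the bench, runs from the mast axis to the stand's -y and carries the socket; on the mast axis above it stands the black cap with the release button on its +x face.
- mast (a joint): Height of the sliding mast (with cap, side arm, socket, lever, probe), m: 0 down, 0.045 first stop, 0.090 second stop (hard end). A catch locks it at 0 and 0.045 while the button is out; with the button in it slides past the first stop. The second stop has no catch: let go, it sinks by its weight (about 0.6 kg with the probe; 1.5 N friction).
- release (a joint): Travel of the release button into the cap along the stand's -x, m: 0 out, 0.006 fully in. 2 N to start, 6 N fully in, springs back; the catch is free from 0.003 on. Pinched across x, button face and opposite face of the cap are 37 mm apart with the button out, 31 mm with it in (their middle then 0.5 mm towards +x from the mast axis).
- cap_grip (a point): Point on the mast axis inside the cap, level with the button's centre, 35 mm above the arm's top. Axes as the stand's; rises with the mast. The black cap is 30 (x) x 34 (y) mm and stands from 35 mm below to 20 mm above this point. The grey button sticks 7 mm out of its +x face, 18 mm wide and 20 mm tall.
- socket (a point): Centre of the mouth of the round socket, on the top face of the side arm's 52 x 44 mm end block, 100 mm from the mast axis towards the stand's -y. Hole 14 mm wide, going straight down right through the 22 mm thick block, with a 3 mm chamfered mouth. Rises with the mast.
- lock (a joint): Angle of the steel lock lever, rad. 0 = open, the lever pointing along the stand's +x; 1.571 = closed (end stop), pointing along the stand's -y, its bar lying over the probe's flange beside its neck. Turns clockwise seen from above; stays where left; about 1 N at the pin turns it.
- lock_hinge (a point): Point on the lever's vertical hinge axis, 31 mm above the arm's top, 16 mm towards +x and 62 mm towards -y of the mast axis in the stand's frame.
- lock_pin (a point): Point on the lever's upright round handle pin, 70 mm from the hinge axis. The pin is 10 mm thick and stands from 14 to 45 mm above the arm's top; this point is 31 mm above it. The lever's bar is 10 mm wide, its underside 8 mm above the arm's top.
- probe: Loose probe (60 to 130 g), upright in one of the rack's two holes. Origin on its axis at the flange's underside, z up. Below: steel shaft 12 mm thick, 70 mm long, the last 14 mm tapering to 6 mm. Above: black flange 30 mm wide, 5 mm thick; neck 12 mm thick up to 20 mm; black round grip head 26 mm wide from 20 to 50 mm. Fully home, the flange lies flat on the socket's top face.
- rack: White rack, fixed: 60 (x) x 140 (y) mm, top face 102 mm above the bench; origin at bench level below its centre, z up. Two through holes, 15 mm wide, 35 mm either side of the centre along its y; the top plate is 12 mm thick.
- rod: Glass stirring rod, loose, in the rack's other hole; leave alone. Thin 8 mm stem with a small ball end, top 36 mm above the rack. Origin at the underside of its rubber collar.
- beaker: Empty glass beaker, 68 mm wide, 90 mm tall, loose; leave alone. Origin at the centre of its underside.
- reagent: Brown glass bottle, 52 mm wide, 100 mm tall, loose; leave alone. Origin at the centre of its underside.
- sample_jar: Glass jar with white lid, 56 mm wide, 60 mm tall, loose; leave alone. Origin at the centre of its underside.
Not all that is in view belongs to the job. There is more than one size of the probe; the job needs the smaller.

How it is judged:
On the way, in this order (a step that is already met when the one before it is completed fails the run):
1. the probe is fully home in the socket, the mast down and the lever not yet closed (horizontal distance between probe and socket below 0.004 m and z of probe in the frame of socket between -0.003 and 0.003 m and angle between probe's own z axis and vertical below 0.08 rad and value of joint mast below 0.01 m and value of joint lock below 1.2 rad), for 0.2 s.
2. the lever is swung fully over the flange, the mast still down (horizontal distance between probe and socket below 0.004 m and z of probe in the frame of socket between -0.003 and 0.003 m and angle between probe's own z axis and vertical below 0.08 rad and value of joint lock above 1.4 rad and value of joint mast below 0.01 m), for 0.2 s.
3. the mast is at its second stop, held by the fingers with the button in (value of joint mast above 0.086 m and value of joint release above 0.003 m and contact force between the fingers and stand above 3 N), for 0.2 s.
At the end, for the whole second after the job is handed in: Mast at rest at its second stop (over 86 of 90 mm), fingers gripping the stand with over 3 N and keeping the button over 3 mm in; probe home in the socket (4 mm of its axis, flange within 3 mm of the top face, tilt under 0.08 rad); lever over 1.40 rad (all of step 3 and horizontal distance between probe and socket below 0.004 m and z of probe in the frame of socket between -0.003 and 0.003 m and angle between probe's own z axis and vertical below 0.08 rad and value of joint lock above 1.4 rad and velocity of joint mast between -0.01 and 0.01 m/s); the arm keeps its last pose, push and grip.
It fails at once if the glass rod is disturbed (distance of rod from where it was at the start of the episode above 0.02 m or angle between rod's own z axis and vertical above 0.35 rad).
It fails at once if the beaker is disturbed (distance of beaker from where it was at the start of the episode above 0.02 m or angle between beaker's own z axis and vertical above 0.35 rad).
It fails at once if the brown bottle is disturbed (distance of reagent from where it was at the start of the episode above 0.02 m or angle between reagent's own z axis and vertical above 0.35 rad).
It fails at once if the jar is disturbed (distance of sample_jar from where it was at the start of the episode above 0.02 m or angle between sample_jar's own z axis and vertical above 0.35 rad).
It also fails if it takes over 61 s, if anything falls off the work surface, if the arm or the gripper's body presses on something with over 40 N, if the wrist force passes 120 N, or if a joint passes its speed limit or range.

## Robot

A 7-joint arm with a two-finger parallel gripper is mounted at the origin on the work surface. World frame = base frame: x ahead of the robot, y to its left, z up, the work surface at z = 0. Lengths are in m, angles in rad, forces in N, time in s.
With the tool pointing down it reaches from about 0.425 to 0.875 m from the base axis. Payload 4.7 kg.
Tool frame: the origin (TCP) lies between the finger pads; the fingertips stand 14 mm ahead of it and the grasp point (between the pads) lies 5 mm behind it; z points along the fingers, y is the line along which they close (so a half turn about z gives the same grasp; the last joint's range is limited). The gripper opens to 87 mm and grips with 3 to 60 N. Pads are 19 mm wide; open, the fingers measure 117 mm over their backs; the gripper's body (75 mm by 190 mm) begins 51 mm behind the grasp point.
Start: joints at [-1.25, 0.321, -0.07, 1.45, 0.023, 1.371, -0.057], TCP at [0.196, 0.62, 0.237] pointing down, gripper open.
Joint ranges: [-2.86, 2.86], [-0.3, 2.09], [-1.38, 1.24], [0.06, 2.45], [-1.56, 4.7], [0.09, 2.05], [-2.69, 2.69]. Speed limits (rad/s): [2.57, 2.57, 3.14, 3.14, 3.14, 3.14, 3.14].

## Interface

Orientations are given as a rotation vector (axis times angle).
In Python, from bench import ctrl gives the robot as it stands.
- The arm moves only by the tool step_arm, never from a script. Its argument "commands" is a list of rows, each an object with "travel": the shift along the tool's x, y, z in m, a list of three; "turn": the turn, a rotation vector about the tool's x, y, z in degrees, a list of three. A call has 1 to 5 rows; each row is the pose to reach, as a shift and turn from the pose commanded when the call began, along the tool's axes at that moment; what a row does not reach only later rows make up. A row lasts 1/10 s, in which the tool goes at most 50 mm and 8.59 degrees, less where a joint would pass 70% of its speed; a pose out of reach is approached as far as the arm can. A call with a gripper value outside its range is refused whole. "gripper" is the opening, from 0 (shut) to 1 (fully open), set as the call begins (left out, the last holds). The fingers move at their own pace and stop on an object; "force" is the grip in N (left out, the last holds). Time passes only in rows, so rows that repeat a pose let the fingers close. It gives the time, the measured TCP pose, the force, the opening and the grip force at its end, in the units of the state.
- ctrl.get_state(): the state, without advancing time (a new reading comes with each control period).
- ctrl.get_image(name): name is "scene" or "top" or "wrist"; returns the picture (384x512x3 uint8, red, green, blue); there is no depth.
- ctrl.camera_model(name): a dict with "fx", "fy", "cx", "cy" (pixels), "k1" (the pictures are not rectified: a ray, as slopes to the right and down, at radius r is drawn at 1 + k1 r^2 times it, then the intrinsics apply), "R" (3x3) and "t" (3): a world point X has camera coordinates R X + t; the wrist camera has in their place "T_tool_cam" (4x4, takes a point from camera to tool coordinates, whose origin is the TCP and whose axes are the flange's). Camera axes: x right, y down, z forward; pixel columns grow to the right and rows downward; lengths in m; the calibration is good to about 2 mm. A picture is of the moment at which its call begins: read the wrist's pose just before it. camera_model takes no time and is no camera call.
- ctrl.close_job(): hands the job in; it is judged then, once.
The state is a dict: "time": time; "joint_positions": joint angles; "qd": joint speeds; "joint_torque": joint torques, N m; "position": TCP position; "tool_rot": TCP orientation; "ft_force": force on the tool from outside, world axes, zero at the start; "torque": the same for the moment, N m; "grip_width": opening from 0.0 (shut) to 1.0 (fully open); "grip_force": force on a finger pad.
Only numpy, scipy, OpenCV 4.12 (cv2) and the standard library are available. Lean on these libraries where they do the work, as an engineer would, in place of code of your own. Each camera call takes 0.05 s, during which the arm holds its last target. There are 200 camera calls.

## Working session

There is one attempt and no reset: what is moved stays moved. The work goes in short steps, Python scripts to look and compute and a tool call to move; the robot and the scene stay as the last step left them, time stands still between calls to the robot, and variables do not carry over. Pictures are saved under pics/ and viewed, at most 10 in all, crops included, and the job is handed in when it is done.

Besides the shell and the picture viewer there is one more tool, called after "Call:" as name(argument=value, ...) on one line, values as JSON. step_arm: Moves the arm, as the interface text tells. Its arguments: {"type":"object","properties":{"commands":{"type":"array"},"gripper":{"type":"number"},"force":{"type":"number"}},"required":["commands"]}

```bash
ls; mkdir -p pics; python3 - <<'E'
from bench import ctrl
import cv2,numpy as np
s=ctrl.get_state();print(s)
for n in ("scene","top","wrist"):
    im=ctrl.get_image(n);np.save(f"pics/{n}.npy",im);cv2.imwrite(f"pics/{n}0.png",im[...,::-1]);print(n,ctrl.camera_model(n))
a=np.hstack([cv2.imread("pics/scene0.png"),cv2.imread("pics/top0.png")])
cv2.imwrite("pics/s.png",cv2.resize(cv2.imread("pics/scene0.png"),(800,600)))
cv2.imwrite("pics/t.png",cv2.resize(cv2.imread("pics/top0.png"),(800,600)))
E
```

```text
pics
{'time': 0.0, 'joint_positions': array([-1.24990837,  0.32185526, -0.07006931,  1.4517214 ,  0.0226147 ,
        1.37075731, -0.05690418]), 'qd': array([ 4.34092118e-05,  8.71091862e-04, -1.20734014e-03, -1.74522648e-04,
       -1.30475944e-03, -1.60980020e-03,  3.26312659e-04]), 'joint_torque': array([ 7.05242583e-04, -4.91294432e+01, -4.03346876e-01, -3.12519479e+01,
       -6.38628239e-02,  4.38720058e-02,  1.66864388e-04]), 'position': array([0.19619744, 0.61912124, 0.23541711]), 'tool_rot': array([-4.79961349e-01, -3.10452715e+00,  3.05666569e-03]), 'ft_force': array([-0.58279319,  1.05908002, -0.21925711]), 'torque': array([ 0.02557526, -0.00085212,  0.01026868]), 'grip_force': 0.0, 'grip_width': 1.0005815690542192}
scene {'fx': 473.73530032929534, 'fy': 473.73530032929534, 'cx': 262.1675808190784, 'cy': 188.49726256711148, 'k1': -0.04921635642228261, 'R': array([[-0.06069924,  0.99802105,  0.01641885],
       [ 0.62443917,  0.05080069, -0.77941966],
       [-0.77871132, -0.0370576 , -0.626287  ]]), 't': array([ 0.03895438, -0.25432603,  1.84376252])}
top {'fx': 419.4514787625706, 'fy': 419.4514787625706, 'cx': 255.27501296811263, 'cy': 190.7402127567444, 'k1': -0.12459255595369798, 'R': array([[ 0.01146688, -0.9999233 ,  0.00468049],
       [-0.99964315, -0.01157636, -0.02407416],
       [ 0.0241265 , -0.00440276, -0.99969922]]), 't': array([-0.01815137,  0.56451903,  1.23161997])}
wrist {'fx': 265.4264086965225, 'fy': 265.4264086965225, 'cx': 254.68103634654076, 'cy': 189.14440585730867, 'k1': -0.0017621116641800883, 'T_tool_cam': array([[-5.10072807e-04, -9.69010196e-01, -2.47020201e-01,
         6.71734558e-02],
       [ 9.99999622e-01, -6.68039000e-04,  5.55679197e-04,
         3.64447717e-04],
       [-7.03477936e-04, -2.47019825e-01,  9.69010171e-01,
        -1.49598360e-01],
       [ 0.00000000e+00,  0.00000000e+00,  0.00000000e+00,
         1.00000000e+00]])}
```

View pics/s.png

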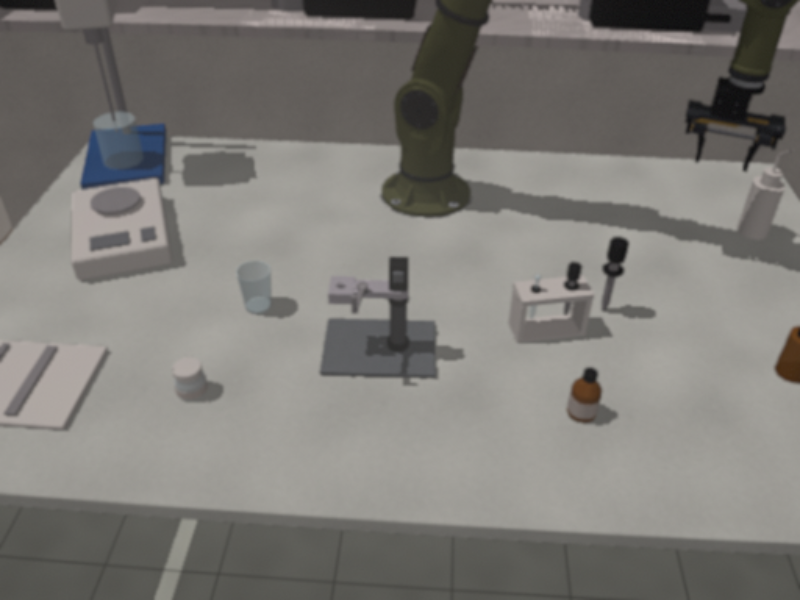

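View pics/t.png

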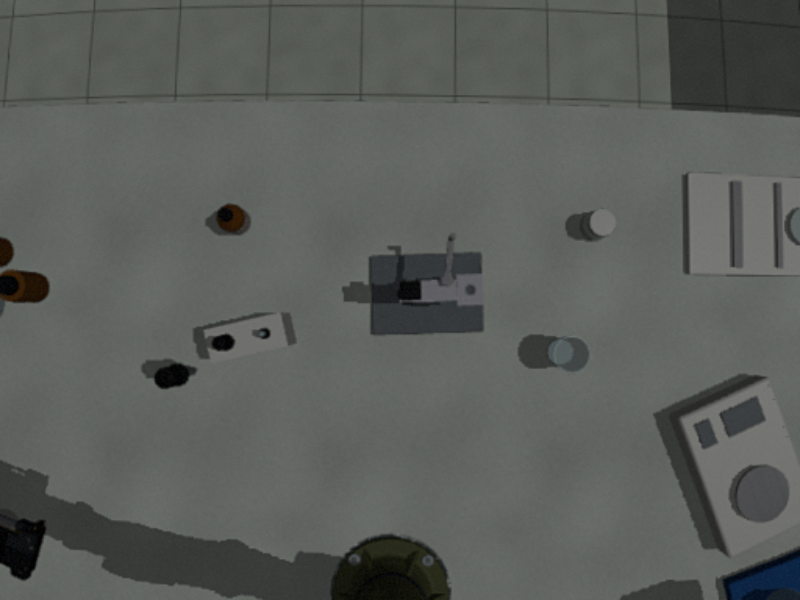

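Scene picture: the rack is at about (550,300), with a black head at (573,272). A bigger black-headed probe stands free beside it at (616,250), and the rod is at (537,283). The stand is at (398,300), with its socket at (343,287). 
Top picture: rack probe at (222,342), larger probe at (171,376), rod at (262,333), cap at (409,290), socket hole at (470,290), lever pin at (451,238), pointing to +x. 
The things that could be taken for the probe are the rack head (573,272) and the free-standing one (616,250). I choose the smaller one, in the rack.

```bash
cat > h.py <<'E'
import numpy as np,cv2
from bench import ctrl
from scipy.spatial.transform import Rotation as Rn
def ray(name,uv,state=None):
    m=ctrl.camera_model(name)
    d=np.array([(uv[0]-m["cx"])/m["fx"],(uv[1]-m["cy"])/m["fy"]]);u=d.copy()
    for _ in range(20):u=d/(1+m["k1"]*(u@u))
    v=np.array([u[0],u[1],1.])
    if name=="wrist":
        T=m["T_tool_cam"];Rt=Rn.from_rotvec(state["tool_rot"]).as_matrix()
        return Rt@T[:3,3]+state["position"],Rt@T[:3,:3]@v
    return -m["R"].T@m["t"],m["R"].T@v
def onz(name,uv,z,state=None):
    o,d=ray(name,uv,state);return o+d*(z-o[2])/d[2]
def proj(name,X,state=None):
    m=ctrl.camera_model(name)
    if name=="wrist":
        T=m["T_tool_cam"];Rt=Rn.from_rotvec(state["tool_rot"]).as_matrix()
        c=T[:3,:3].T@(Rt.T@(np.array(X)-state["position"])-T[:3,3])
    else:c=m["R"]@X+m["t"]
    u=c[:2]/c[2];u=u*(1+m["k1"]*(u@u));return np.array([m["fx"]*u[0]+m["cx"],m["fy"]*u[1]+m["cy"]])
def blobs(mask,amin=8):
    n,l,st,c=cv2.connectedComponentsWithStats(mask.astype(np.uint8))
    return [(tuple(st[i]),c[i].round(1)) for i in range(1,n) if st[i][4]>=amin]
E
python3 - <<'E'
from h import *
t=np.load("pics/top.npy");s=np.load("pics/scene.npy")
def crop(i,x0,x1,y0,y1):return cv2.resize(i[y0:y1,x0:x1,::-1],(390,290),interpolation=cv2.INTER_CUBIC)
a=np.vstack([np.hstack([crop(t,85,195,190,272),crop(t,230,320,145,212)]),np.hstack([crop(s,320,410,145,212),crop(s,200,290,160,227)])])
cv2.imwrite("pics/c.png",np.clip(a*1.6,0,255))
S=1.5625
P=lambda u,v,z,n="top":onz(n,(u/S,v/S),z).round(4)
print("probe",P(222,342,.15),"big",P(171,376,.15),"rod",P(262,333,.135))
print("scene probe head centre",P(573,272,.137,"scene"))
print("cap",P(409,290,.207),"socket",P(470,290,.152),"pin",P(451,238,.195))
for nm,c,z in(("beaker",(561,352),.09),("bottle",(231,216),.1),("jar",(600,224),.06)):print(nm,P(*c,z))
print("foot corners",[P(*c,.012)[:2] for c in((371,256),(481,252),(483,332),(371,334))])
print("rack corners",[P(*c,.102)[:2] for c in((204,329),(279,313),(288,347),(210,361))])
E
```

```text
probe [0.4838 0.2858 0.15  ] big [0.4247 0.3732 0.15  ] rod [0.4994 0.2209 0.135 ]
scene probe head centre [0.4878 0.2915 0.137 ]
cap [ 0.5728 -0.0267  0.207 ] socket [ 0.576  -0.1298  0.152 ] pin [ 0.6578 -0.0936  0.195 ]
beaker [ 0.4701 -0.3004  0.09  ]
bottle [0.7041 0.2874 0.1   ]
jar [ 0.704  -0.3802  0.06  ]
foot corners [array([0.6432, 0.0418]), array([ 0.6534, -0.1659]), array([ 0.5024, -0.1709]), array([0.4963, 0.04  ])]
rack corners [array([0.5039, 0.3312]), array([0.5338, 0.1982]), array([0.4746, 0.1815]), array([0.4478, 0.3196])][ WARN:0@0.183] global loadsave.cpp:1063 imwrite_ Unsupported depth image for selected encoder is fallbacked to CV_8U.
```

View pics/c.png

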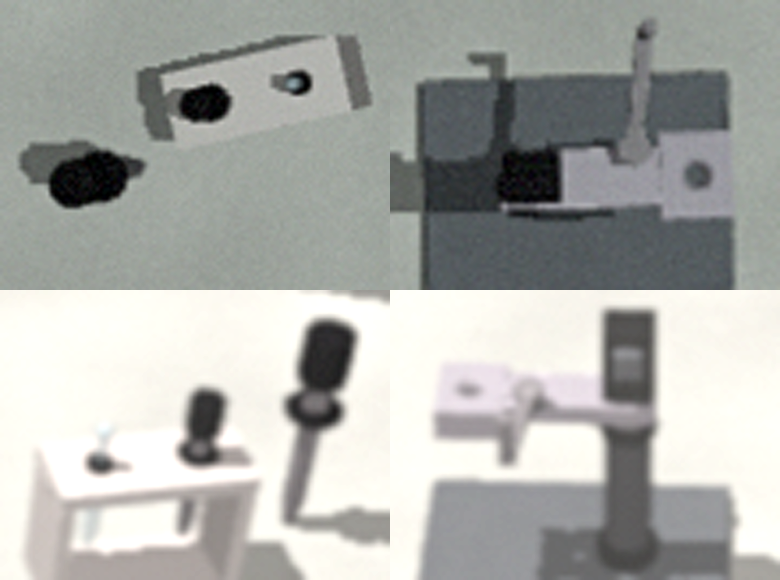

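Crops (top-left and bottom-left): the small black-headed probe sits in the rack, and the clearly larger one stands free beside it, so I take the rack one. The lever is open towards +x, and the socket is empty. Measured positions fit the sizes given: probe to rod 67 mm (70), mast to socket 103 mm (100).

```bash
cat >> h.py <<'E'
def plan(g,yaw,s=None):
    "travel/turn to bring grasp point to g, tool down, closing axis (tool y) at yaw deg"
    s=s or ctrl.get_state();R=Rn.from_rotvec(s["tool_rot"])
    a=np.radians(yaw);y=np.array([np.cos(a),np.sin(a),0]);z=np.array([0,0,-1.]);x=np.cross(y,z)
    Rg=Rn.from_matrix(np.c_[x,y,z]);tcp=np.array(g)+z*.005
    print("t",round(s["time"],2),"grasp",(s["position"]-R.apply([0,0,.005])).round(4),"yaw",np.degrees(np.arctan2(*R.apply([0,1,0])[1::-1])).round(2),
     "F",s["ft_force"].round(1),"grip",round(s["grip_width"],3),round(s["grip_force"],1))
    print("travel",R.inv().apply(tcp-s["position"]).round(4),"turn",np.degrees((R.inv()*Rg).as_rotvec()).round(2))
E
python3 -c "
from h import *
plan([.485,.288,.29],37)"
```

```text
t 0.15 grasp [0.1962 0.6193 0.2407] yaw 72.42 F [-0.5 -0.4  0.9] grip 0.995 0.0
travel [-0.3753 -0.2287 -0.0489] turn [-8.000e-02  3.000e-02  3.542e+01]
```

Call:
step_arm(commands=[{"travel": [0, 0, -0.049], "turn": [0, 0, 0]}, {"travel": [-0.375, -0.229, -0.049], "turn": [0, 0, 35.4]}, {"travel": [-0.375, -0.229, -0.049], "turn": [0, 0, 35.4]}, {"travel": [-0.375, -0.229, -0.049], "turn": [0, 0, 35.4]}, {"travel": [-0.375, -0.229, -0.049], "turn": [0, 0, 35.4]}], gripper=0.6)

```text
time: 0.65
position: [0.3286, 0.467, 0.2854]
tool_rot: [-1.384, -2.82, 0.0]
ft_force: [0.5, -0.2, 0.4]
grip_width: 0.649
grip_force: 0.0
```

```bash
python3 -c "
from h import *
plan([.485,.288,.29],37)"
```

```text
t 0.65 grasp [0.3286 0.467  0.2904] yaw 37.7 F [ 0.5 -0.2  0.4] grip 0.649 0.0
travel [-0.2373  0.0143  0.0004] turn [-0.   0.   0.7]
```

Call:
step_arm(commands=[{"travel": [-0.236, 0.014, 0], "turn": [0, 0, 0]}, {"travel": [-0.236, 0.014, 0], "turn": [0, 0, 0]}, {"travel": [-0.236, 0.014, 0], "turn": [0, 0, 0]}, {"travel": [-0.236, 0.014, 0], "turn": [0, 0, 0]}, {"travel": [-0.236, 0.014, 0], "turn": [0, 0, 0]}])

```text
time: 1.15
position: [0.4862, 0.2878, 0.2856]
tool_rot: [1.381, 2.821, -0.001]
ft_force: [0.8, 0.6, 0.2]
grip_width: 0.602
grip_force: 0.0
```

```bash
python3 - <<'E'
from h import *
s=ctrl.get_state();plan([.485,.288,.29],37,s)
im=ctrl.get_image("wrist");np.save("pics/w1.npy",im)
print(proj("wrist",[.485,.288,.152],s),blobs(im.max(2)<45,60))
cv2.imwrite("pics/w1.png",im[...,::-1])
E
```

```text
t 1.15 grasp [0.4862 0.2878 0.2906] yaw 37.84 F [0.8 0.6 0.2] grip 0.602 0.0
travel [ 0.0009 -0.0008  0.0006] turn [0.01 0.07 0.84]
[253.55486271 184.09782848] [((np.int32(246), np.int32(53), np.int32(37), np.int32(48), np.int32(1389)), array([263.5,  76.1])), ((np.int32(0), np.int32(210), np.int32(42), np.int32(31), np.int32(911)), array([ 19.2, 222.4])), ((np.int32(0), np.int32(210), np.int32(512), np.int32(174), np.int32(58794)), array([236.1, 318.7])), ((np.int32(186), np.int32(213), np.int32(29), np.int32(21), np.int32(374)), array([203. , 224.3])), ((np.int32(228), np.int32(213), np.int32(13), np.int32(12), np.int32(77)), array([234.8, 217.3])), ((np.int32(301), np.int32(215), np.int32(164), np.int32(65), np.int32(4442)), array([387.3, 258.8]))]
```

View pics/w1.png

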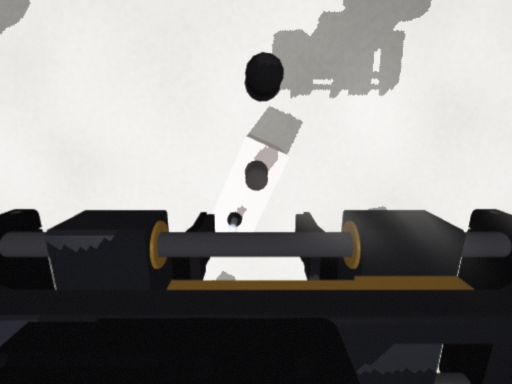

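Wrist picture: probe head at (257,176) between the fingers, large probe at (264,76), rod at (234,219).

```bash
python3 - <<'E'
from h import *
s=ctrl.get_state();im=np.load("pics/w1.npy")
c=im[155:200,235:280].max(2)
m=(c<110)
for b in blobs(m,60):
    st,ce=b;bx=(235+st[0]+(st[2]-1)/2,155+st[1]+(st[3]-1)/2);print(st,bx,[onz("wrist",bx,z,s).round(4) for z in(.152,.137,.13)])
b=onz("wrist",(264,76),.17,s);print("big",b)
E
```

```text
(np.int32(10), np.int32(6), np.int32(23), np.int32(29), np.int32(539)) (np.float64(256.0), np.float64(175.0)) [array([0.4856, 0.2913, 0.152 ]), array([0.4875, 0.2889, 0.137 ]), array([0.4884, 0.2878, 0.13  ])]
big [0.43226926 0.37302748 0.17      ]
```

```bash
python3 -c "
from h import *
plan([.487,.290,.137],37.8)"
```

```text
t 1.2 grasp [0.4904 0.2819 0.2906] yaw 37.38 F [ 3.2 -4.2 -0.3] grip 0.6 0.0
travel [0.0094 0.0022 0.1536] turn [ 0.02  0.32 -0.42]
```

Call:
step_arm(commands=[{"travel": [0, 0, 0.06], "turn": [0, 0, 0]}, {"travel": [0, 0, 0.06], "turn": [0, 0, 0]}, {"travel": [0, 0, 0.06], "turn": [0, 0, 0]}, {"travel": [0, 0, 0.06], "turn": [0, 0, 0]}])

```text
time: 1.6
position: [0.484, 0.2926, 0.2267]
tool_rot: [1.374, 2.825, 0.001]
ft_force: [-0.8, -0.2, 0.5]
grip_width: 0.601
grip_force: 0.0
```

```bash
python3 - <<'E'
from h import *
s=ctrl.get_state();im=ctrl.get_image("wrist");np.save("pics/w2.npy",im)
print(s["position"],s["qd"].round(3),ctrl.get_state()["position"])
p=proj("wrist",[.487,.29,.137],s).astype(int);print(p)
c=im[p[1]-50:p[1]+40,p[0]-45:p[0]+45].max(2)
for st,ce in blobs(c<110,100):
    bx=(p[0]-45+st[0]+(st[2]-1)/2,p[1]-50+st[1]+(st[3]-1)/2);print(st,bx,[onz("wrist",bx,z,s).round(4) for z in(.152,.137,.13)])
plan([.487,.290,.137],37.8)
cv2.imwrite("pics/w2.png",im[...,::-1])
E
```

```text
[0.4839873  0.29256712 0.22671642] [ 0.    -0.013  0.005 -0.024  0.001 -0.003  0.001] [0.48440614 0.29271671 0.22736512]
[254 199]
(np.int32(33), np.int32(25), np.int32(27), np.int32(39), np.int32(886)) (np.float64(255.0), np.float64(193.0)) [array([0.4804, 0.2984, 0.152 ]), array([0.4829, 0.2952, 0.137 ]), array([0.4841, 0.2938, 0.13  ])]
(np.int32(0), np.int32(65), np.int32(90), np.int32(25), np.int32(746)) (np.float64(253.5), np.float64(226.0)) [array([0.4984, 0.2733, 0.152 ]), array([0.5021, 0.2684, 0.137 ]), array([0.5039, 0.2661, 0.13  ])]
t 1.65 grasp [0.4844 0.2927 0.2324] yaw 38.13 F [-0.4 -0.3  0.5] grip 0.596 0.0
travel [-0.0037  0.0001  0.0954] turn [0.14 0.   0.33]
```

```bash
python3 - <<'E'
from h import *
s=ctrl.get_state();x=Rn.from_rotvec(s["tool_rot"]).apply([1,0,0])
a=onz("wrist",(255,173.5),.104,s)-.015*x; a2=onz("wrist",(255,173.5),.122,s)-.013*x; b=onz("wrist",(255,212.5),.152,s)+.013*x
print(a,a2,b)
for n in("top","scene"):
  im=np.load(f"pics/{n}.npy");p=proj(n,[.484,.292,.137]).astype(int);c=im[p[1]-14:p[1]+14,p[0]-14:p[0]+14].max(2)
  for st,ce in blobs(c<45,20):
    print(n,st,[onz(n,(p[0]-14+st[0]+(st[2]-1)/2,p[1]-14+st[1]+(st[3]-1)/2),z).round(4) for z in(.152,.137,.125)])
E
```

```text
[0.48538254 0.29320367 0.10400079] [0.48194891 0.29746247 0.12200069] [0.48412629 0.29448278 0.15199931]
top (np.int32(8), np.int32(10), np.int32(15), np.int32(10), np.int32(117)) [array([0.4849, 0.2855, 0.152 ]), array([0.4842, 0.2895, 0.137 ]), array([0.4836, 0.2927, 0.125 ])]
scene (np.int32(12), np.int32(10), np.int32(7), np.int32(11), np.int32(56)) [array([0.5076, 0.2878, 0.152 ]), array([0.4873, 0.2923, 0.137 ]), array([0.4711, 0.296 , 0.125 ])]
```

View pics/w2.png

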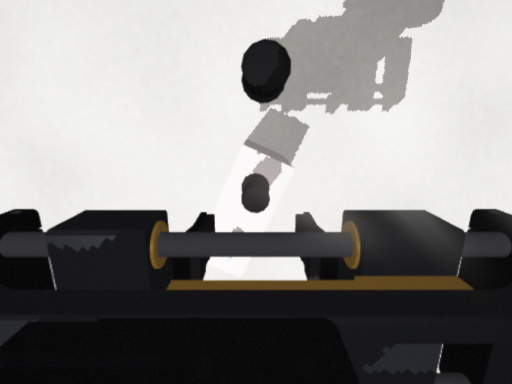

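Wrist picture: the probe head is at (255,193), centred between the fingers. The flange edge and top disc agree on an axis at (0.485, 0.2935). Now I descend, then grasp.

```bash
python3 -c "
from h import *
plan([.4848,.2936,.137],38.1)"
```

```text
t 1.65 grasp [0.4844 0.2927 0.2324] yaw 38.13 F [-0.4 -0.3  0.5] grip 0.596 0.0
travel [0.0005 0.0006 0.0954] turn [0.14 0.   0.03]
```

Call:
step_arm(commands=[{"travel": [0, 0, 0.03], "turn": [0, 0, 0]}, {"travel": [0, 0, 0.06], "turn": [0, 0, 0]}, {"travel": [0.0005, 0.0005, 0.085], "turn": [0, 0, 0]}, {"travel": [0.0005, 0.0005, 0.095], "turn": [0, 0, 0]}, {"travel": [0.0005, 0.0005, 0.095], "turn": [0, 0, 0]}])

```text
time: 2.15
position: [0.4839, 0.2925, 0.1306]
tool_rot: [-1.375, -2.824, 0.001]
ft_force: [0.0, -0.1, 0.2]
grip_width: 0.602
grip_force: 0.0
```

Call:
step_arm(commands=[{"travel": [0, 0, 0], "turn": [0, 0, 0]}, {"travel": [0, 0, 0], "turn": [0, 0, 0]}, {"travel": [0, 0, 0], "turn": [0, 0, 0]}, {"travel": [0, 0, 0], "turn": [0, 0, 0]}, {"travel": [0, 0, 0], "turn": [0, 0, 0]}], gripper=0.1, force=20)

```text
time: 2.65
position: [0.4845, 0.2925, 0.1313]
tool_rot: [1.376, 2.824, 0.002]
ft_force: [0.4, 0.0, 2.1]
grip_width: 0.294
grip_force: 20.0
```

Call:
step_arm(commands=[{"travel": [0, 0, -0.03], "turn": [0, 0, 0]}, {"travel": [0, 0, -0.07], "turn": [0, 0, 0]}, {"travel": [0, 0, -0.115], "turn": [0, 0, 0]}, {"travel": [0, 0, -0.16], "turn": [0, 0, 0]}, {"travel": [0, 0, -0.16], "turn": [0, 0, 0]}])

```text
time: 3.15
position: [0.4868, 0.2937, 0.2978]
tool_rot: [1.374, 2.819, 0.017]
ft_force: [-0.1, 1.0, -0.8]
grip_width: 0.293
grip_force: 20.0
```

```bash
python3 -c "
from h import *
plan([.558,-.128,.30],2)"
```

```text
t 3.15 grasp [0.4868 0.2937 0.3028] yaw 38.03 F [-0.1  1.  -0.8] grip 0.293 20.0
travel [-0.376  -0.2038  0.0004] turn [ 0.68 -0.21 36.03]
```

Call:
step_arm(commands=[{"travel": [-0.03, -0.015, -0.03], "turn": [0, 0, 7]}, {"travel": [-0.436, -0.228, -0.03], "turn": [0, 0, 36]}, {"travel": [-0.436, -0.228, -0.03], "turn": [0, 0, 36]}, {"travel": [-0.436, -0.228, -0.03], "turn": [0, 0, 36]}, {"travel": [-0.436, -0.228, -0.03], "turn": [0, 0, 36]}])

```text
time: 3.65
position: [0.5264, 0.0606, 0.3198]
tool_rot: [-2.186, -2.256, 0.0]
ft_force: [1.3, 0.4, -1.4]
grip_width: 0.291
grip_force: 20.0
```

```bash
python3 -c "
from h import *
plan([.576,-.19,.33],2)"
```

```text
t 3.65 grasp [0.5264 0.0606 0.3248] yaw 1.81 F [ 1.3  0.4 -1.4] grip 0.291 20.0
travel [-0.252   0.0416 -0.0052] turn [-0.04 -0.01 -0.19]
```

Call:
step_arm(commands=[{"travel": [-0.252, 0.0416, 0], "turn": [0, 0, 0]}, {"travel": [-0.252, 0.0416, 0], "turn": [0, 0, 0]}, {"travel": [-0.252, 0.0416, 0], "turn": [0, 0, 0]}, {"travel": [-0.252, 0.0416, 0], "turn": [0, 0, 0]}, {"travel": [-0.252, 0.0416, 0], "turn": [0, 0, 0]}])

```text
time: 4.15
position: [0.5761, -0.1841, 0.3198]
tool_rot: [-2.18, -2.261, -0.0]
ft_force: [1.3, 0.3, -1.0]
grip_width: 0.29
grip_force: 20.0
```

Call:
step_arm(commands=[{"travel": [0, 0, 0], "turn": [0, 0, 0]}, {"travel": [0, 0, 0], "turn": [0, 0, 0]}, {"travel": [0, 0, 0], "turn": [0, 0, 0]}, {"travel": [0, 0, 0], "turn": [0, 0, 0]}])

```text
time: 4.55
position: [0.5765, -0.1803, 0.3202]
tool_rot: [-2.177, -2.263, -0.001]
ft_force: [-0.0, 0.3, -0.4]
grip_width: 0.296
grip_force: 20.0
```

```bash
python3 - <<'E'
from h import *
s=ctrl.get_state();im=ctrl.get_image("wrist");np.save("pics/w3.npy",im);np.save("pics/w3p.npy",np.r_[s["position"],s["tool_rot"]])
plan([.576,-.128,.3],2,s);print(s["qd"].round(3),ctrl.get_state()["position"])
for X in([.573,-.027,.207],[.576,-.13,.152],[.659,-.09,.195]):print(proj("wrist",X,s))
cv2.imwrite("pics/w3.png",cv2.resize(im[:215,:,::-1],(800,336)))
E
```

```text
t 4.55 grasp [ 0.5765 -0.1803  0.3252] yaw 2.22 F [-0.   0.3 -0.4] grip 0.296 20.0
travel [0.0523 0.0015 0.0253] turn [-0.02 -0.07  0.22]
[-0.004 -0.003  0.002 -0.002  0.005 -0.     0.002] [ 0.57652746 -0.1804932   0.32039984]
[257.22046197  21.38406505]
[255.79429429 136.92247195]
[341.66115778 101.35375439]
```

View pics/w3.png

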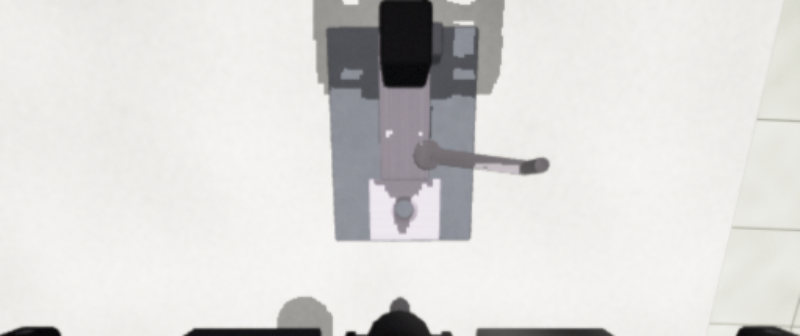

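Wrist picture (800 px wide): socket hole at (403,209) in the end block (369–440 × 180–240), cap at (406,40), lever pin at (538,165), held probe head at (399,325).

```bash
python3 - <<'E'
from h import *
s=ctrl.get_state();im=np.load("pics/w3.npy");p=np.load("pics/w3p.npy");s["position"]=p[:3];s["tool_rot"]=p[3:]
g=im.max(2);k=1/1.5625
f=lambda u,v,z:onz("wrist",(u*k,v*k),z,s).round(4)
c=im[118:150,240:276].astype(int)
m=(c[...,2]-c[...,0]>8);
for st,ce in blobs(m,15):print("hole?",st,ce+[240,118],onz("wrist",ce+[240,118],.152,s).round(4))
print(g[134,228:292:1]);print(g[110:158,240])
print("hole",f(403.5,209,.152),"block L/R mid",f(369,225,.152),f(440,225,.152),"front",f(404,240,.152),"pin top",f(540,164,.197))
print("cap top edge L R near",f(380,2,.207),f(432,2,.207),"foot near corners",f(335,240,.012),f(471,240,.012))
print("arm edges at near",f(379,165,.152),f(431,110,.152))
E
```

```text
hole? (np.int32(13), np.int32(11), np.int32(11), np.int32(10), np.int32(84)) [258.2 133.3] [ 0.5787 -0.1257  0.152 ]
[156 156 156 159 158 159 157 163 203 235 239 240 240 239 240 240 240 240
 240 239 239 237 225 200 153 146 151 153 152 152 153 156 157 157 155 155
 149 190 204 226 236 238 238 238 239 238 238 238 238 237 238 239 235 194
 161 155 152 152 155 154 155 155 154 155]
[154 154 153 153 155 158 157 171 211 236 238 238 238 240 240 239 239 239
 238 239 238 239 239 241 240 238 238 239 239 238 238 238 239 238 238 238
 240 240 240 237 236 235 232 214 211 239 241 242]
hole [ 0.5787 -0.1262  0.152 ] block L/R mid [ 0.5531 -0.1391  0.152 ] [ 0.6069 -0.1371  0.152 ] front [ 0.5801 -0.1494  0.152 ] pin top [ 0.6626 -0.0934  0.197 ]
cap top edge L R near [ 0.5602 -0.012   0.207 ] [ 0.5891 -0.0109  0.207 ] foot near corners [ 0.5067 -0.1684  0.012 ] [ 0.6564 -0.1627  0.012 ]
arm edges at near [ 0.5595 -0.0954  0.152 ] [ 0.5954 -0.0566  0.152 ]
```

```bash
python3 - <<'E'
from h import *
s=ctrl.get_state();im=np.load("pics/w3.npy");p=np.load("pics/w3p.npy");s["position"]=p[:3];s["tool_rot"]=p[3:]
g=im.max(2)
for r in range(186,212,2):print(r,g[r,240:272])
G=p[:3]+[0,0,.005]
for dz,nm in((-.104,"tip"),(-.034,"flange"),(.016,"headtop")):print(nm,proj("wrist",G+[0,0,dz],s), proj("wrist",G+[0,.003 if nm=="tip" else .013,dz],s))
E
```

```text
186 [238 238 238 238 239 239 240 240 241 241 241 241 241 241 241 241 242 242
 243 243 242 242 242 242 242 242 243 242 243 243 243 243]
188 [239 239 239 239 239 240 241 241 241 241 242 241 240 240 240 240 240 241
 241 241 241 242 242 242 242 242 243 243 243 244 243 243]
190 [239 238 238 239 239 241 241 240 241 242 242 241 239 228 182 159 146 179
 215 235 241 242 242 243 242 242 242 242 243 243 243 243]
192 [239 239 239 239 240 240 240 240 239 238 230 180 125 102  94  91  90  92
  95 119 182 234 241 243 243 243 242 242 242 243 243 242]
194 [239 239 238 240 240 240 240 239 238 229 158 100  86  88  91  90  90  90
  91  91  98 159 226 240 242 242 243 242 242 242 242 242]
196 [239 239 239 240 239 240 240 240 236 171 100  84  84  88  89  87  89  88
  88  90  90 107 200 237 242 242 243 243 243 242 242 241]
198 [238 239 239 239 239 240 239 237 233 158  92  75  74  74  71  63  69  74
  76  81  81 100 187 234 240 242 243 242 242 241 241 241]
200 [240 239 239 237 229 210 171 129  95  53  33  33  33  32  34  35  35  36
  38  41  40  48  73 123 165 214 237 241 242 242 241 241]
202 [240 238 220 151  78  36  25  25  26  26  27  29  29  29  31  34  32  34
  35  37  38  38  39  42  43  55 105 196 228 238 241 241]
204 [211 147  70  30  24  23  23  24  24  23  27  26  26  29  28  33  31  32
  33  34  34  38  36  38  41  40  41  46  69 129 203 236]
206 [31 21 19 21 22 23 23 21 24 25 27 27 27 25 29 28 28 29 31 31 31 33 34 36
 38 38 37 39 40 42 50 98]
208 [18 20 20 21 21 21 21 23 21 20 24 23 25 24 25 26 27 29 30 30 30 33 30 33
 36 34 37 35 37 39 42 43]
210 [18 18 15 18 19 21 19 18 24 22 21 21 21 23 24 24 27 24 27 25 28 30 27 30
 32 32 32 35 35 35 35 37]
tip [254.55843917 193.57171035] [254.67680748 190.58158754]
flange [254.48050614 219.18914274] [255.18540708 201.78720069]
headtop [254.37902544 252.54871558] [255.32895041 229.81310308]
```

```bash
python3 -c "
from h import *
plan([.5785,-.1268,.275],2.2)"
```

```text
t 4.6 grasp [ 0.5765 -0.1805  0.3254] yaw 2.22 F [ 0.2 -0.6 -0.6] grip 0.293 20.0
travel [0.0535 0.004  0.0505] turn [ 0.   -0.05  0.02]
```

Call:
step_arm(commands=[{"travel": [0.03, 0.002, 0.01], "turn": [0, 0, 0]}, {"travel": [0.0535, 0.004, 0.04], "turn": [0, 0, 0]}, {"travel": [0.0535, 0.004, 0.05], "turn": [0, 0, 0]}, {"travel": [0.0535, 0.004, 0.05], "turn": [0, 0, 0]}, {"travel": [0.0535, 0.004, 0.05], "turn": [0, 0, 0]}])

```text
time: 5.1
position: [0.5784, -0.1296, 0.2714]
tool_rot: [2.181, 2.259, 0.0]
ft_force: [-0.2, -1.0, -0.8]
grip_width: 0.293
grip_force: 20.0
```

```bash
python3 -c "
from h import *
s=ctrl.get_state();plan([.5785,-.1268,.275],2.2,s)
im=ctrl.get_image('wrist');print(proj('wrist',[.5787,-.1262,.152],s))
cv2.imwrite('pics/w4.png',cv2.resize(im[100:215,190:320,::-1],(650,575)))"
```

```text
t 5.1 grasp [ 0.5784 -0.1296  0.2764] yaw 2.02 F [-0.2 -1.  -0.8] grip 0.293 20.0
travel [0.0028 0.0002 0.0014] turn [ 0.05  0.05 -0.18]
[254.80772015 185.10161536]
```

View pics/w4.png

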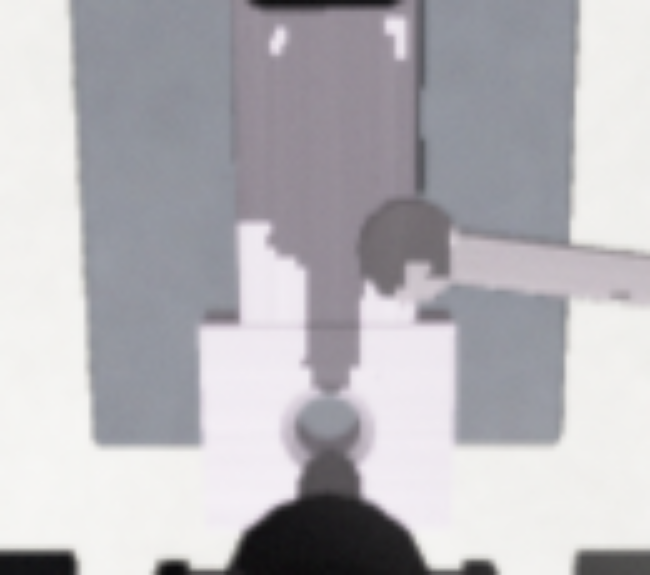

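Wrist crop (5×): the mouth's circle is at (328,430) and the shaft is at x=330 just in front of it, so x is aligned. I move 3 mm on towards the mast and go down.

Call:
step_arm(commands=[{"travel": [0.0028, 0.0, 0.0], "turn": [0, 0, 0]}, {"travel": [0.0028, 0.0, 0.01], "turn": [0, 0, 0]}, {"travel": [0.0028, 0, 0.02], "turn": [0, 0, 0]}, {"travel": [0.0028, 0, 0.03], "turn": [0, 0, 0]}, {"travel": [0.0028, 0, 0.03], "turn": [0, 0, 0]}])

```text
time: 5.65
position: [0.5773, -0.126, 0.2383]
tool_rot: [-2.18, -2.259, 0.003]
ft_force: [0.1, -1.1, -2.2]
grip_width: 0.292
grip_force: 20.0
```

```bash
python3 -c "
from h import *
plan([.5785,-.1268,.1863],2.0)"
```

```text
t 5.65 grasp [ 0.5773 -0.126   0.2433] yaw 2.03 F [ 0.1 -1.1 -2.2] grip 0.292 20.0
travel [-0.0008  0.0013  0.057 ] turn [-0.17  0.    0.03]
```

Call:
step_arm(commands=[{"travel": [-0.0004, 0.0006, 0.006], "turn": [0, 0, 0]}, {"travel": [-0.0004, 0.0006, 0.012], "turn": [0, 0, 0]}, {"travel": [-0.0004, 0.0006, 0.018], "turn": [0, 0, 0]}, {"travel": [-0.0004, 0.0006, 0.024], "turn": [0, 0, 0]}, {"travel": [-0.0004, 0.0006, 0.024], "turn": [0, 0, 0]}])

```text
time: 6.15
position: [0.5784, -0.1263, 0.2154]
tool_rot: [-2.181, -2.26, 0.002]
ft_force: [0.5, -0.2, -1.4]
grip_width: 0.289
grip_force: 20.0
```

Call:
step_arm(commands=[{"travel": [0, 0, 0.01], "turn": [0, 0, 0]}, {"travel": [0, 0, 0.02], "turn": [0, 0, 0]}, {"travel": [0, 0, 0.028], "turn": [0, 0, 0]}, {"travel": [0, 0, 0.033], "turn": [0, 0, 0]}, {"travel": [0, 0, 0.034], "turn": [0, 0, 0]}])

```text
time: 6.65
position: [0.5786, -0.1265, 0.1818]
tool_rot: [-2.181, -2.26, 0.001]
ft_force: [-0.7, -0.8, -0.8]
grip_width: 0.29
grip_force: 20.0
```

Call:
step_arm(commands=[{"travel": [0, 0, 0.001], "turn": [0, 0, 0]}, {"travel": [0, 0, 0.002], "turn": [0, 0, 0]}, {"travel": [0, 0, 0.002], "turn": [0, 0, 0]}])

```text
time: 6.95
position: [0.5788, -0.1267, 0.1815]
tool_rot: [2.182, 2.26, 0.001]
ft_force: [-2.9, -0.1, 4.0]
grip_width: 0.29
grip_force: 20.0
```

Call:
step_arm(commands=[{"travel": [0, 0, 0.001], "turn": [0, 0, 0]}, {"travel": [0, 0, 0.002], "turn": [0, 0, 0]}, {"travel": [0, 0, 0.002], "turn": [0, 0, 0]}])

```text
time: 7.25
position: [0.579, -0.1267, 0.1814]
tool_rot: [2.182, 2.26, 0.002]
ft_force: [-6.5, -0.4, 14.7]
grip_width: 0.291
grip_force: 20.0
```

Call:
step_arm(commands=[{"travel": [0, 0, 0], "turn": [0, 0, 0]}, {"travel": [0, 0, 0], "turn": [0, 0, 0]}, {"travel": [0, 0, 0], "turn": [0, 0, 0]}], gripper=0.55)

```text
time: 7.55
position: [0.5791, -0.1259, 0.1783]
tool_rot: [2.181, 2.261, 0.001]
ft_force: [0.1, -0.4, -0.0]
grip_width: 0.482
grip_force: 0.0
```

Call:
step_arm(commands=[{"travel": [0, 0, -0.02], "turn": [0, 0, 0]}, {"travel": [0, 0, -0.06], "turn": [0, 0, 0]}, {"travel": [-0.02, 0, -0.1], "turn": [0, 0, 0]}, {"travel": [-0.06, 0, -0.12], "turn": [0, 0, 0]}, {"travel": [-0.06, 0, -0.12], "turn": [0, 0, 0]}])

```text
time: 8.05
position: [0.5811, -0.1937, 0.3024]
tool_rot: [2.185, 2.246, 0.0]
ft_force: [0.1, -1.4, 0.6]
grip_width: 0.55
grip_force: 0.0
```

Call:
step_arm(commands=[{"travel": [0, 0, 0], "turn": [0, 0, 0]}, {"travel": [0, 0, 0], "turn": [0, 0, 0]}, {"travel": [0, 0, 0], "turn": [0, 0, 0]}])

```text
time: 8.35
position: [0.581, -0.1846, 0.2972]
tool_rot: [-2.177, -2.262, 0.001]
ft_force: [0.1, -0.5, 0.8]
grip_width: 0.551
grip_force: 0.0
```

```bash
python3 -c "
from h import *
s=ctrl.get_state();plan([.576,-.19,.3],2,s)
im=ctrl.get_image('wrist');np.save('pics/w5.npy',im);np.save('pics/w5p.npy',np.r_[s['position'],s['tool_rot']])
print(proj('wrist',[.5787,-.1267,.202],s))
cv2.imwrite('pics/w5.png',cv2.resize(im[:215,:,::-1],(800,336)))"
```

```text
t 8.35 grasp [ 0.581  -0.1846  0.3022] yaw 2.17 F [ 0.1 -0.5  0.8] grip 0.551 0.0
travel [-0.0052 -0.0052  0.0023] turn [-0.1  -0.07  0.17]
[254.5640585  132.77158031]
```

View pics/w5.png

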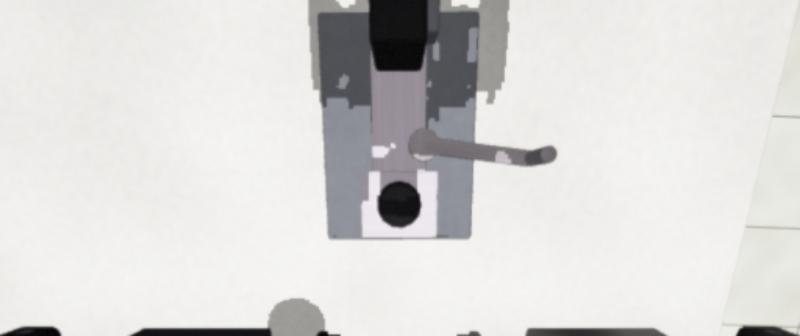

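Wrist picture: the probe head at (399,204) is upright in the socket, just where predicted. The lever is still open, with its pin top at (548,153). Next is the lever.

```bash
python3 -c "
from h import *
s=ctrl.get_state();p=np.load('pics/w5p.npy');w=dict(s);w['position']=p[:3];w['tool_rot']=p[3:]
k=1/1.5625
print('pin',onz('wrist',(549*k,153*k),.197,w),'head',onz('wrist',(399*k,204*k),.202,w),'hinge',onz('wrist',(422*k,141*k),.183,w))
plan([.6626,-.0930,.255],86)"
```

```text
pin [ 0.66396794 -0.0931757   0.197     ] head [ 0.57934421 -0.12472228  0.202     ] hinge [ 0.59176072 -0.08788037  0.183     ]
t 8.4 grasp [ 0.581  -0.1848  0.3024] yaw 2.16 F [-0.   0.7 -0.5] grip 0.547 0.0
travel [0.0886 0.0851 0.0474] turn [-3.000e-02 -1.100e-01 -8.384e+01]
```

Call:
step_arm(commands=[{"travel": [0.03, 0.03, 0.0], "turn": [0, 0, -8.5]}, {"travel": [0.06, 0.06, 0.0], "turn": [0, 0, -17]}, {"travel": [0.0886, 0.0856, 0.02], "turn": [0, 0, -25.5]}, {"travel": [0.0886, 0.0856, 0.03], "turn": [0, 0, -34]}, {"travel": [0.0886, 0.0856, 0.03], "turn": [0, 0, -42]}], gripper=0.28)

```text
time: 8.9
position: [0.6631, -0.0912, 0.2649]
tool_rot: [-1.209, -2.894, 0.002]
ft_force: [-0.2, -0.6, 0.1]
grip_width: 0.293
grip_force: 0.0
```

Call:
step_arm(commands=[{"travel": [0, 0, 0], "turn": [0, 0, -8.5]}, {"travel": [0, 0, 0], "turn": [0, 0, -17]}, {"travel": [0, 0, 0], "turn": [0, 0, -25.5]}, {"travel": [0, 0, 0], "turn": [0, 0, -34]}, {"travel": [0, 0, 0], "turn": [0, 0, -42]}])

```text
time: 9.4
position: [0.6633, -0.0936, 0.2678]
tool_rot: [-0.097, -3.139, -0.001]
ft_force: [-0.0, 0.7, 0.1]
grip_width: 0.281
grip_force: 0.0
```

Call:
step_arm(commands=[{"travel": [0, 0, 0], "turn": [0, 0, 0]}, {"travel": [0, 0, 0], "turn": [0, 0, 0]}])

```text
time: 9.6
position: [0.6633, -0.0941, 0.2681]
tool_rot: [-0.112, -3.139, -0.001]
ft_force: [0.5, -0.2, 0.4]
grip_width: 0.276
grip_force: 0.0
```

```bash
python3 -c "
from h import *
plan([.6630,-.0930,.188],86);print(ctrl.get_state()['joint_positions'].round(2))"
```

```text
t 9.6 grasp [ 0.6633 -0.0941  0.2731] yaw 85.9 F [ 0.5 -0.2  0.4] grip 0.276 0.0
travel [0.0003 0.0011 0.0851] turn [ 0.02 -0.04 -0.1 ]
[-0.22  0.37  0.43  1.36 -0.15  1.44  1.71]
```

Call:
step_arm(commands=[{"travel": [0, 0.001, 0.03], "turn": [0, 0, 0]}, {"travel": [0, 0.001, 0.055], "turn": [0, 0, 0]}, {"travel": [0, 0.001, 0.07], "turn": [0, 0, 0]}, {"travel": [0, 0.001, 0.078], "turn": [0, 0, 0]}, {"travel": [0, 0.001, 0.084], "turn": [0, 0, 0]}])

```text
time: 10.1
position: [0.6636, -0.0937, 0.1844]
tool_rot: [0.11, 3.139, -0.0]
ft_force: [0.4, 0.7, 0.0]
grip_width: 0.282
grip_force: 0.0
```

Call:
step_arm(commands=[{"travel": [0, 0, 0], "turn": [0, 0, 0]}, {"travel": [0, 0, 0], "turn": [0, 0, 0]}, {"travel": [0, 0, 0], "turn": [0, 0, 0]}, {"travel": [0, 0, 0], "turn": [0, 0, 0]}], gripper=0.02, force=5)

```text
time: 10.5
position: [0.6641, -0.094, 0.1857]
tool_rot: [0.109, 3.138, -0.0]
ft_force: [0.9, -0.3, 1.4]
grip_width: 0.109
grip_force: 5.0
```

```bash
python3 -c "
from h import *
h=np.array([.593,-.088])
s=ctrl.get_state();d=s['position'][:2]-h;a0=np.degrees(np.arctan2(d[1],d[0]));print(a0,np.hypot(*d))
for a in (a0,-22,-40,-57,-74,-86):
  r=np.radians(a);print(a);plan([h[0]+.07*np.cos(r),h[1]+.07*np.sin(r),.188],a+90,s)"
```

```text
-4.808471719359483 0.07138608827244639
-4.808471719359483
t 10.5 grasp [ 0.6641 -0.094   0.1907] yaw 86.03 F [ 0.9 -0.3  1.4] grip 0.109 5.0
travel [0.0014 0.     0.0027] turn [0.   0.12 0.84]
-22
t 10.5 grasp [ 0.6641 -0.094   0.1907] yaw 86.03 F [ 0.9 -0.3  1.4] grip 0.109 5.0
travel [ 0.0048 -0.0206  0.0027] turn [ 0.02  0.12 18.03]
-40
t 10.5 grasp [ 0.6641 -0.094   0.1907] yaw 86.03 F [ 0.9 -0.3  1.4] grip 0.109 5.0
travel [ 0.0148 -0.0401  0.0027] turn [ 0.04  0.11 36.03]
-57
t 10.5 grasp [ 0.6641 -0.094   0.1907] yaw 86.03 F [ 0.9 -0.3  1.4] grip 0.109 5.0
travel [ 0.0293 -0.0549  0.0026] turn [ 0.06  0.11 53.03]
-74
t 10.5 grasp [ 0.6641 -0.094   0.1907] yaw 86.03 F [ 0.9 -0.3  1.4] grip 0.109 5.0
travel [ 0.0475 -0.0647  0.0026] turn [7.000e-02 1.000e-01 7.003e+01]
-86
t 10.5 grasp [ 0.6641 -0.094   0.1907] yaw 86.03 F [ 0.9 -0.3  1.4] grip 0.109 5.0
travel [ 0.0617 -0.0683  0.0026] turn [ 0.09  0.1  82.03]
```

Call:
step_arm(commands=[{"travel": [0.001, -0.008, 0.001], "turn": [0, 0, 7]}, {"travel": [0.003, -0.016, 0.001], "turn": [0, 0, 14]}, {"travel": [0.006, -0.024, 0.001], "turn": [0, 0, 21]}, {"travel": [0.0096, -0.032, 0.001], "turn": [0, 0, 28]}, {"travel": [0.0148, -0.04, 0.001], "turn": [0, 0, 36]}])

```text
time: 11.0
position: [0.648, -0.1334, 0.1855]
tool_rot: [1.079, 2.944, 0.002]
ft_force: [2.5, -1.6, 2.6]
grip_width: 0.108
grip_force: 5.0
```

```bash
python3 -c "
from h import *
h=np.array([.593,-.088])
s=ctrl.get_state();d=s['position'][:2]-h;a0=np.degrees(np.arctan2(d[1],d[0]));print(a0,np.hypot(*d))
for a in (-48,-57,-66,-74,-82,-88):
  r=np.radians(a);print(a);plan([h[0]+.07*np.cos(r),h[1]+.07*np.sin(r),.188],a+90,s)"
```

```text
-39.51074757789142 0.07130215784938947
-48
t 11.0 grasp [ 0.648  -0.1334  0.1905] yaw 49.75 F [ 2.5 -1.6  2.6] grip 0.108 5.0
travel [ 0.0019 -0.0104  0.0025] turn [0.2  0.28 7.75]
-57
t 11.0 grasp [ 0.648  -0.1334  0.1905] yaw 49.75 F [ 2.5 -1.6  2.6] grip 0.108 5.0
travel [ 0.0043 -0.0211  0.0025] turn [ 0.22  0.27 16.75]
-66
t 11.0 grasp [ 0.648  -0.1334  0.1905] yaw 49.75 F [ 2.5 -1.6  2.6] grip 0.108 5.0
travel [ 0.0083 -0.0313  0.0024] turn [ 0.24  0.25 25.75]
-74
t 11.0 grasp [ 0.648  -0.1334  0.1905] yaw 49.75 F [ 2.5 -1.6  2.6] grip 0.108 5.0
travel [ 0.0131 -0.0398  0.0024] turn [ 0.26  0.23 33.75]
-82
t 11.0 grasp [ 0.648  -0.1334  0.1905] yaw 49.75 F [ 2.5 -1.6  2.6] grip 0.108 5.0
travel [ 0.0191 -0.0475  0.0023] turn [ 0.28  0.22 41.75]
-88
t 11.0 grasp [ 0.648  -0.1334  0.1905] yaw 49.75 F [ 2.5 -1.6  2.6] grip 0.108 5.0
travel [ 0.0242 -0.0527  0.0023] turn [ 0.29  0.2  47.75]
```

Call:
step_arm(commands=[{"travel": [0.0019, -0.0104, 0.001], "turn": [0, 0, 7.8]}, {"travel": [0.0042, -0.021, 0.001], "turn": [0, 0, 16.4]}, {"travel": [0.0083, -0.0313, 0.001], "turn": [0, 0, 25]}, {"travel": [0.0131, -0.0398, 0.001], "turn": [0, 0, 33.5]}, {"travel": [0.019, -0.0475, 0.001], "turn": [0, 0, 41.5]}])

```text
time: 11.5
position: [0.6025, -0.1586, 0.1852]
tool_rot: [2.054, 2.369, 0.004]
ft_force: [1.8, -0.5, 6.8]
grip_width: 0.113
grip_force: 5.0
```

```bash
python3 -c "
from h import *
h=np.array([.593,-.088])
s=ctrl.get_state();d=s['position'][:2]-h;a0=np.degrees(np.arctan2(d[1],d[0]));print(a0,np.hypot(*d))
for a in (-86,-88):
  r=np.radians(a);print(a);plan([h[0]+.07*np.cos(r),h[1]+.07*np.sin(r),.188],a+90,s)"
```

```text
-82.36822127454764 0.0712365199410277
-86
t 11.5 grasp [ 0.6024 -0.1586  0.1902] yaw 8.15 F [ 1.8 -0.5  6.8] grip 0.113 5.0
travel [ 0.0014 -0.0044  0.0022] turn [0.33 0.14 4.15]
-88
t 11.5 grasp [ 0.6024 -0.1586  0.1902] yaw 8.15 F [ 1.8 -0.5  6.8] grip 0.113 5.0
travel [ 0.0016 -0.0069  0.0022] turn [0.33 0.13 6.15]
```

Call:
step_arm(commands=[{"travel": [0.001, -0.004, -0.001], "turn": [0, 0, 4]}, {"travel": [0.0015, -0.007, -0.002], "turn": [0, 0, 6]}, {"travel": [0.0015, -0.009, -0.002], "turn": [0, 0, 6]}, {"travel": [0.0015, -0.009, -0.002], "turn": [0, 0, 6]}])

```text
time: 11.9
position: [0.5955, -0.1586, 0.1861]
tool_rot: [2.165, 2.262, 0.006]
ft_force: [10.1, -5.1, -4.9]
grip_width: 0.123
grip_force: 5.0
```

```bash
python3 -c "
from h import *
h=np.array([.593,-.088])
s=ctrl.get_state();d=s['position'][:2]-h;a0=np.degrees(np.arctan2(d[1],d[0]));print(a0,np.hypot(*d));plan([h[0],-.158,.188],2)"
```

```text
-88.00958936404265 0.07066405375339697
t 11.9 grasp [ 0.5954 -0.1586  0.1911] yaw 2.51 F [10.1 -5.1 -4.9] grip 0.123 5.0
travel [ 0.0007 -0.0025  0.003 ] turn [0.57 0.25 0.5 ]
```

Call:
step_arm(commands=[{"travel": [0, 0, 0], "turn": [0, 0, 0]}, {"travel": [0, 0, 0], "turn": [0, 0, 0]}, {"travel": [0, 0, 0], "turn": [0, 0, 0]}], gripper=0.3)

```text
time: 12.2
position: [0.5916, -0.1565, 0.1848]
tool_rot: [-2.171, -2.27, -0.0]
ft_force: [-0.7, 0.6, -0.1]
grip_width: 0.272
grip_force: 0.0
```

Call:
step_arm(commands=[{"travel": [0, 0, -0.02], "turn": [0, 0, 0]}, {"travel": [0, 0, -0.05], "turn": [0, 0, 0]}, {"travel": [0, 0, -0.1], "turn": [0, 0, 0]}, {"travel": [-0.01, 0.0, -0.11], "turn": [0, 0, 0]}, {"travel": [-0.03, 0, -0.11], "turn": [0, 0, 0]}])

```text
time: 12.7
position: [0.5947, -0.1854, 0.2976]
tool_rot: [2.165, 2.272, 0.007]
ft_force: [-0.1, 0.6, -0.4]
grip_width: 0.298
grip_force: 0.0
```

Call:
step_arm(commands=[{"travel": [0, 0, 0], "turn": [0, 0, 0]}, {"travel": [0, 0, 0], "turn": [0, 0, 0]}, {"travel": [0, 0, 0], "turn": [0, 0, 0]}], gripper=0.65)

```text
time: 13.0
position: [0.5929, -0.1853, 0.2937]
tool_rot: [-2.169, -2.27, 0.0]
ft_force: [-0.4, -0.7, -0.2]
grip_width: 0.489
grip_force: 0.0
```

```bash
python3 -c "
from h import *
s=ctrl.get_state();plan([.5755,-.0265,.27],2.1,s)
im=ctrl.get_image('wrist');np.save('pics/w6.npy',im);np.save('pics/w6p.npy',np.r_[s['position'],s['tool_rot']])
for X in([.5787,-.1267,.202],[.5955,-.158,.197],[.5752,-.0267,.207]):print(proj('wrist',X,s)*1.5625)
cv2.imwrite('pics/w6.png',cv2.resize(im[:215,:,::-1],(800,336)))"
```

```text
t 13.0 grasp [ 0.5929 -0.1853  0.2987] yaw 2.61 F [-0.4 -0.7 -0.2] grip 0.489 0.0
travel [ 0.1594 -0.0101  0.0289] turn [-0.08 -0.08  0.51]
[377.55450627 205.40191721]
[404.24486491 259.7259125 ]
[376.66283435   0.60723354]
```

View pics/w6.png

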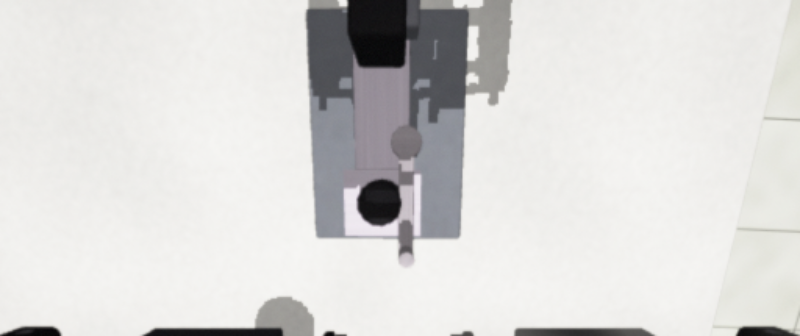

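Wrist picture: the lever now lies along the stand's −y, with hinge (406,140) and pin (406,260) beside the upright head (379,203). It is fully closed. Next I go over the cap.

Call:
step_arm(commands=[{"travel": [0.05, -0.004, 0], "turn": [0, 0, 0.5]}, {"travel": [0.1, -0.008, 0], "turn": [0, 0, 0.5]}, {"travel": [0.145, -0.0101, 0], "turn": [0, 0, 0.5]}, {"travel": [0.1594, -0.0101, 0.01], "turn": [0, 0, 0.5]}, {"travel": [0.1594, -0.0101, 0.02], "turn": [0, 0, 0.5]}])

```text
time: 13.55
position: [0.5759, -0.0235, 0.2738]
tool_rot: [-2.173, -2.268, -0.001]
ft_force: [1.3, -0.2, -0.2]
grip_width: 0.65
grip_force: 0.0
```

Call:
step_arm(commands=[{"travel": [0, 0, 0], "turn": [0, 0, 0]}, {"travel": [0, 0, 0], "turn": [0, 0, 0]}, {"travel": [0, 0, 0], "turn": [0, 0, 0]}])

```text
time: 13.85
position: [0.5761, -0.0303, 0.2749]
tool_rot: [2.185, 2.256, -0.0]
ft_force: [0.6, -0.1, 0.1]
grip_width: 0.647
grip_force: 0.0
```

```bash
python3 -c "
from h import *
s=ctrl.get_state();plan([.576,-.0265,.187],2.1,s);im=ctrl.get_image('wrist')
for c in((.5602,-.0435),(.5902,-.0425),(.5608,-.0095),(.5898,-.0095)):print(proj('wrist',[*c,.207],s))
print(proj('wrist',[.576,-.0265,.187],s))
cv2.imwrite('pics/w7.png',cv2.resize(im[90:290,130:380,::-1],(750,600)))"
```

```text
t 13.85 grasp [ 0.5761 -0.0303  0.2799] yaw 1.84 F [ 0.6 -0.1  0.1] grip 0.647 0.0
travel [0.0039 0.     0.0929] turn [ 0.03  0.04 -0.26]
[235.72643666 216.85351666]
[270.28665248 216.78980462]
[237.00647806 178.57775018]
[271.62392366 179.64249964]
[254.5261995  192.53139324]
```

View pics/w7.png

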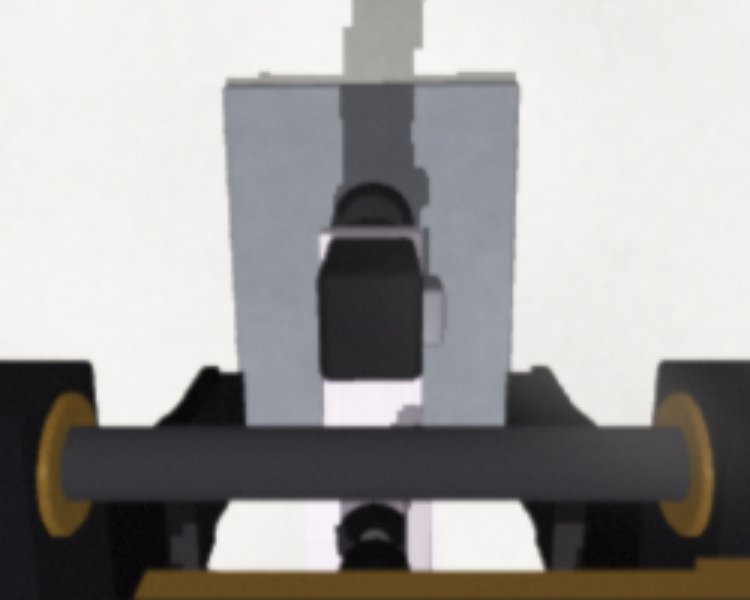

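Wrist crop (3×): the cap top spans (319–421, 275–380) as predicted, with the button on its right at (433,315). The fingers stand clear on both sides, so I go down.

Call:
step_arm(commands=[{"travel": [0.0037, 0, 0.03], "turn": [0, 0, 0]}, {"travel": [0.0037, 0, 0.055], "turn": [0, 0, 0]}, {"travel": [0.0037, 0, 0.075], "turn": [0, 0, 0]}, {"travel": [0.0037, 0, 0.092], "turn": [0, 0, 0]}, {"travel": [0.0037, 0, 0.092], "turn": [0, 0, 0]}])

```text
time: 14.4
position: [0.5743, -0.0252, 0.1805]
tool_rot: [-2.182, -2.257, 0.005]
ft_force: [0.6, 0.1, -0.5]
grip_width: 0.65
grip_force: 0.0
```

Call:
step_arm(commands=[{"travel": [0, 0, 0], "turn": [0, 0, 0]}, {"travel": [0, 0, 0], "turn": [0, 0, 0]}, {"travel": [0, 0, 0], "turn": [0, 0, 0]}, {"travel": [0, 0, 0], "turn": [0, 0, 0]}, {"travel": [0, 0, 0], "turn": [0, 0, 0]}], gripper=0.2, force=40)

```text
time: 14.9
position: [0.5747, -0.0244, 0.1837]
tool_rot: [-2.18, -2.26, 0.002]
ft_force: [-5.5, 0.4, 7.1]
grip_width: 0.343
grip_force: 39.9
```

Call:
step_arm(commands=[{"travel": [0, 0, -0.004], "turn": [0, 0, 0]}, {"travel": [0, 0, -0.012], "turn": [0, 0, 0]}, {"travel": [0, 0, -0.022], "turn": [0, 0, 0]}, {"travel": [0, 0, -0.032], "turn": [0, 0, 0]}, {"travel": [0, 0, -0.04], "turn": [0, 0, 0]}])

```text
time: 15.4
position: [0.5746, -0.0245, 0.223]
tool_rot: [-2.18, -2.259, 0.003]
ft_force: [-3.8, -1.1, -9.2]
grip_width: 0.342
grip_force: 39.9
```

Call:
step_arm(commands=[{"travel": [0, 0, -0.01], "turn": [0, 0, 0]}, {"travel": [0, 0, -0.02], "turn": [0, 0, 0]}, {"travel": [0, 0, -0.03], "turn": [0, 0, 0]}, {"travel": [0, 0, -0.04], "turn": [0, 0, 0]}, {"travel": [0, 0, -0.046], "turn": [0, 0, 0]}])

```text
time: 15.9
position: [0.5747, -0.0244, 0.2695]
tool_rot: [-2.18, -2.259, 0.002]
ft_force: [-6.0, -1.8, -8.1]
grip_width: 0.342
grip_force: 39.9
```

Call:
step_arm(commands=[{"travel": [0, 0, -0.002], "turn": [0, 0, 0]}, {"travel": [0, 0, -0.004], "turn": [0, 0, 0]}, {"travel": [0, 0, -0.004], "turn": [0, 0, 0]}])

```text
time: 16.2
position: [0.5746, -0.0245, 0.2733]
tool_rot: [-2.18, -2.259, 0.002]
ft_force: [-6.8, -1.2, -5.3]
grip_width: 0.344
grip_force: 39.9
```

Call:
step_arm(commands=[{"travel": [0, 0, -0.001], "turn": [0, 0, 0]}, {"travel": [0, 0, -0.002], "turn": [0, 0, 0]}, {"travel": [0, 0, -0.002], "turn": [0, 0, 0]}, {"travel": [0, 0, -0.002], "turn": [0, 0, 0]}])

```text
time: 16.6
position: [0.5746, -0.0245, 0.2739]
tool_rot: [-2.18, -2.259, 0.004]
ft_force: [-4.9, -1.7, -12.6]
grip_width: 0.34
grip_force: 39.9
```

```bash
python3 - <<'E'
from h import *
im=ctrl.get_image("scene");x,y=proj("scene",[.579,-.1267,.277]);print(x,y,proj("scene",[.579,-.1267,.187]))
c=im[int(y)-20:int(y)+20,int(x)-15:int(x)+10].max(2)
for st,ce in blobs(c<45,15):print(st,ce+[int(x)-15,int(y)-20])
s=ctrl.get_state();print(s["position"],s["ft_force"],s["grip_width"])
E
```

```text
216.50616610970195 143.9882026663664 [217.95210563 171.87018131]
[ 0.57463805 -0.02445245  0.27384089] [ -5.03652854  -1.90849401 -12.50915538] 0.3416841243033497
```

```bash
python3 - <<'E'
from h import *
im=ctrl.get_image("scene");print(np.c_[np.arange(130,186,2),im[130:186:2,208:228:2].max(2)])
E
```

```text
[[130 166 166 167 168 168 168 169 170 170 170]
 [132 164 165 166 167 168 167 168 169 169 170]
 [134 163 163 164 166 167 167 168 168 168 168]
 [136 163 163 163 158 155 156 162 166 166 166]
 [138 162 163 145  93  73  77 108 160 166 166]
 [140 164 162 105  56  56  54  68 146 167 167]
 [142 166 164  99  54  56  54  60 134 167 168]
 [144 169 167 109  54  55  53  59 132 170 169]
 [146 171 168 110  54  54  55  59 133 170 169]
 [148 171 169 125  55  54  53  60 133 171 170]
 [150 172 162 144  84  57  56  87 150 161 163]
 [152 162 149 134  88  82  80  76 118 142 142]
 [154 106  99 119 118 122 120 114 113 118 119]
 [156 111 101 103  99  99  99  98 100 100 102]
 [158 142 108 101  86  76  77  85  97  97  97]
 [160 150 134 135 136 136 135 130 133 125 102]
 [162 135 107 108 107 108 109 110 110 104 104]
 [164 134 103 103 103 103 103 103 102 105 148]
 [166 139 103 104 104 103 103 103 103 111 158]
 [168 162 156 156 147 116  92 116 145 146 160]
 [170 169 167 167 166 128  84 126 164 163 162]
 [172 167 166 167 165 135  83 119 162 164 162]
 [174 167 167 168 167 148  91 129 165 162 162]
 [176 168 168 167 166 159 116 144 164 164 163]
 [178 168 169 167 166 165 159 163 164 164 163]
 [180 169 169 166 166 166 166 164 164 163 164]
 [182 168 167 167 166 167 166 166 165 167 165]
 [184 169 168 167 167 167 168 167 166 167 166]]
```

The scene view shows the head centred on row 144, as predicted for a 90 mm rise. The shaft sticks out below the block, so the probe is home at the second stop.

```bash
python3 -c "
from bench import ctrl
print(ctrl.close_job())"
```

```text
the job is handed in; nothing more can be done
None
```

I handed in the job with the probe home in the socket, the lever closed, and the mast held at its second stop (measured rise about 90 mm) with the button squeezed in; no verdict came back.

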